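# Roll the specimen tube onto the centre line of the photo sheet

## Task

Set the beetle up for its photograph: with a fingertip on top of the red-capped specimen tube, push sideways so that the tube rolls across the white sheet and comes to rest on the black centre line, with the line running under its middle from end to end. Roll it from the top, in as many strokes as you need: do not reach down beside it to shove it, do not drag it along without rolling, and do not pick it up. Leave the blue-capped tube, the dish, the jar and the forceps where they are.

Things in the scene. Friction and masses are not known exactly. Their poses are not given: they have to be found in the camera images.
- red_tube: the specimen tube to roll: clear glass cylinder with a dry dark green beetle, white label band and flush red cap, 100 mm long, 30 mm in diameter throughout, about 60 g. Origin at mid-length on its axis (15 mm above the sheet); x along it to the cap; y, z turn as it rolls. Starts 80 to 130 mm from the line, within 0.1 rad of parallel. Left alone it soon stops. A fingertip riding on top goes twice as far as it
- blue_tube: a tube of the same size with a brown beetle and a blue cap, lying on the sheet on the other side of the line; origin and axes as for the red one. To be left alone.
- line (a point): middle of the black centre line on the top of the fixed white sheet. The line, 230 mm long and 4 mm wide, runs along this frame's x axis; y lies across it on the sheet, z is up. The sheet is 297 mm (along the line) by 420 mm (across it), centred on this point, and 2 mm thick: its top is 2 mm above the desk
- dish: closed clear petri dish, 90 mm in diameter and 16 mm high, on the desk beyond the sheet; origin at the centre of its underside
- jar: small amber jar with a black lid, 50 mm in diameter and 68 mm high, on the desk beyond the sheet; origin at the centre of its underside
- forceps: steel forceps, 124 mm long, 15 mm wide and 8 mm high, lying on the near edge of the sheet, on the robot's right-hand side of the line; origin at its middle, on the underside; x runs along it towards the points
There are look-alikes about, which are no part of the job. Leave any yellow look-alike of the red_tube alone.

How it is judged:
By the outcome, as a careful person would: the job done as asked, in the order asked, and still so for the second after the job is handed in, with the robot touching nothing.
It also fails if it takes over 58 s, if anything falls off the work surface, if the arm or the gripper's body presses on something with over 40 N, if the wrist force passes 120 N, or if a joint passes its speed limit or range.

## Robot

A 7-joint arm with a two-finger parallel gripper is mounted at the origin on the work surface. World frame = base frame: x ahead of the robot, y to its left, z up, the work surface at z = 0. Lengths are in m, angles in rad, forces in N, time in s.
With the tool pointing down it reaches from about 0.4 to 0.85 m from the base axis. Payload 10.4 kg.
Tool frame: the origin (TCP) lies midway between the tips of the shut fingers; the grasp point (between the pads) lies 19 mm behind it; z points along the fingers, y is the line along which they close (so a half turn about z gives the same grasp; the last joint's range is limited). The gripper opens to 87 mm and grips with 3 to 60 N. Pads are 19 mm wide; open, the fingers measure 117 mm over their backs; the gripper's body (75 mm by 190 mm) begins 51 mm behind the grasp point.
Start: joints at [-1.138, 0.332, -0.065, 1.46, 0.022, 1.35, -0.088], TCP at [0.275, 0.561, 0.223] pointing down, gripper open.
Joint ranges: [-2.6, 2.6], [-0.5, 2.12], [-1.47, 1.34], [0.16, 2.42], [-1.27, 4.41], [0.06, 2.06], [-2.6, 2.6]. Speed limits (rad/s): [2.22, 2.22, 2.79, 2.79, 3.14, 3.14, 3.14].

## Interface

Orientations are given as a unit quaternion [x, y, z, w].
In Python, from bench import r gives the robot as it stands.
- The arm moves only by the tool arm_command, never from a script. Its argument "moves" is one flat list of numbers, 4 for each row, row after row: the shift along the tool's x, y, z in cm, then the turn about the tool's z in degrees. A call has 1 to 12 rows; each row shifts and turns the commanded pose from where the row before left it, along the tool's axes as they then stand; what a row does not reach is not made up. A row lasts 1/12 s, in which the tool goes at most 41.7 mm and 7.16 degrees, less where a joint would pass 70% of its speed; a pose out of reach is approached as far as the arm can. A call with a gripper value outside its range is refused whole. "fingers" is the opening in per cent of the stroke, from 0 (shut) to 100 (fully open), set as the call begins (left out, the last holds). The fingers move at their own pace and stop on an object; "squeeze" is the grip in N (left out, the last holds). Time passes only in rows, so rows that do not move let the fingers close. It gives the time, the measured TCP pose, the force, the opening and the grip force at its end, in the units of the state.
- r.read_state(): the state, without advancing time (a new reading comes with each control period).
- r.camera(name): name is "scene" or "side" or "wrist"; returns the picture (384x512x3 uint8, red, green, blue); there is no depth.
- r.camera_info(name): a dict with "fx", "fy", "cx", "cy" (pixels), "origin" and "attitude" of the camera in the world. Camera axes: x right, y up, looking along -z (the intrinsics and any distortion apply to the point x, -y, -z); pixel columns grow to the right and rows downward; lengths in m; the calibration is good to about 2 mm. The wrist camera is an equidistant fisheye: a pixel r from the principal point sees the ray r / f radians off the axis. A picture is of the moment at which its call begins: read the wrist's pose just before it. camera_info takes no time and is no camera call; for the wrist camera it gives the pose at the moment of the call.
- r.close_job(): hands the job in; it is judged then, once.
The state is a dict: "time": time; "joint_positions": joint angles; "joint_vel": joint speeds; "joint_torque": joint torques, N m; "ee_pos": TCP position; "eef_rot": TCP orientation; "ft_force": force on the tool from outside, world axes, zero at the start; "torque": the same for the moment, N m; "width": finger opening in m; "grip_force": force on a finger pad.
Only numpy, scipy, OpenCV 4.12 (cv2) and the standard library are available. Lean on these libraries where they do the work, as an engineer would, in place of code of your own. Each camera call takes 0.05 s, during which the arm holds its last target. There are 200 camera calls.

## Working session

There is one attempt and no reset: what is moved stays moved. The work goes in short steps, Python scripts to look and compute and a tool call to move; the robot and the scene stay as the last step left them, time stands still between calls to the robot, and variables do not carry over. Pictures are saved under pics/ and viewed, at most 10 in all, crops included, and the job is handed in when it is done.

Besides the shell and the picture viewer there is one more tool, called after "Call:" as a command line: name --argument value ..., lists and objects as JSON in quotes. arm_command: Moves the arm, as the interface text tells. Its arguments: {"type":"object","properties":{"moves":{"type":"array"},"fingers":{"type":"number"},"squeeze":{"type":"number"}},"required":["moves"]}

```bash
mkdir -p pics; ls; cat > h.py <<'E'
import numpy as np, cv2
from scipy.spatial.transform import Rotation as R
from bench import r
def ray(info,u,v):
    a=np.array(info['attitude']);M=a if a.shape==(3,3) else R.from_quat(a).as_matrix()
    d=np.array([(u-info['cx'])/info['fx'],-(v-info['cy'])/info['fy'],-1.0])
    return np.array(info['origin']),M@d
def onz(info,u,v,z):
    o,d=ray(info,u,v);return o+d*(z-o[2])/d[2]
def snap(n,f):
    im=r.camera(n);cv2.imwrite('pics/'+f,im[:,:,::-1]);return im
E
python3 - <<'E'
from h import *
for n in('scene','side'):print(r.camera_info(n))
a=snap('scene','a.png');b=snap('side','b.png')
cv2.imwrite('pics/ab.png',cv2.resize(np.hstack([a,b])[:,:,::-1],(800,300)))
s=r.read_state();print(s['time'],s['ee_pos'],s['eef_rot'],R.from_quat(s['eef_rot']).as_matrix().round(3))
E
```

```text
pics
{'fx': 475.72752053445856, 'fy': 475.72752053445856, 'cx': 246.21666892524757, 'cy': 197.50260279326307, 'origin': array([ 0.91224339, -0.67047458,  0.77231568]), 'attitude': array([0.40336605, 0.1071551 , 0.21035566, 0.88406114])}
{'fx': 349.7015856145972, 'fy': 349.7015856145972, 'cx': 255.48835227412607, 'cy': 191.5826003894986, 'origin': array([0.3605267 , 0.76793643, 0.55758858]), 'attitude': array([-0.04011358,  0.46300615,  0.88002315, -0.09785429])}
0.1 [0.27494455 0.56089381 0.22185171] [ 2.25933585e-01  9.74142513e-01 -6.02083088e-04 -1.27796907e-04] [[-0.898  0.44  -0.001]
 [ 0.44   0.898 -0.001]
 [-0.    -0.001 -1.   ]]
```

View pics/a.png

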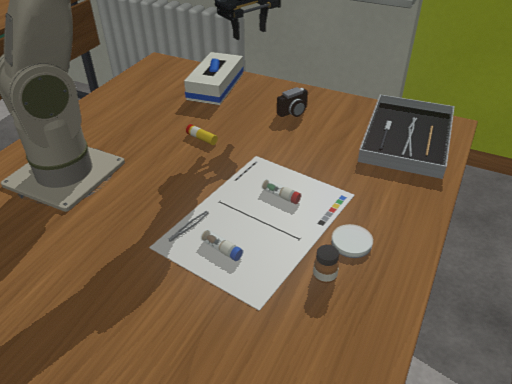

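View pics/b.png

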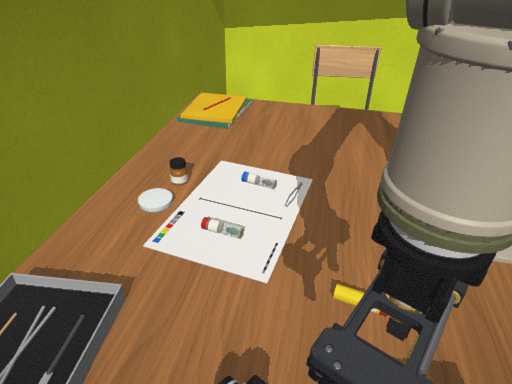

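Scene view: red tube near (282,191), line from (219,203) to (299,238), blue tube near (222,245). Side view: red tube near (222,228), line from (199,198) to (281,217).

```bash
python3 - <<'E'
from h import *
a=cv2.imread('pics/a.png');b=cv2.imread('pics/b.png')
A=cv2.resize(a[150:270,200:320],(400,400),interpolation=2);B=cv2.resize(b[160:260,190:290],(400,400),interpolation=2)
cv2.imwrite('pics/c.png',np.hstack([A,B]))
for n,im,box in(('scene',a,(205,190,315,245)),('side',b,(192,190,290,225))):
    I=r.camera_info(n);hsv=cv2.cvtColor(im,cv2.COLOR_BGR2HSV)
    g=im.max(2).astype(int)
    # line: dark local pixels vs median blur
    m=((cv2.medianBlur(im,9).max(2).astype(int)-g)>40)
    x0,y0,x1,y1=box;k=np.zeros_like(m);k[y0:y1,x0:x1]=m[y0:y1,x0:x1]
    nl,lab,st,ce=cv2.connectedComponentsWithStats(k.astype(np.uint8),connectivity=8)
    j=1+np.argmax(st[1:,2]);ys,xs=np.where(lab==j)
    P=np.array([onz(I,x,y,.002)[:2] for x,y in zip(xs,ys)])
    vx,vy,cx,cy=cv2.fitLine(P.astype(np.float32),2,0,.01,.01).ravel();t=(P-[cx,cy])@[vx,vy]
    mid=np.array([cx,cy])+[vx*(t.max()+t.min())/2,vy*(t.max()+t.min())/2]
    print(n,'line',st[j],mid,np.arctan2(vy,vx),np.ptp(t))
    red=((hsv[...,0]<8)|(hsv[...,0]>172))&(hsv[...,1]>130)&(hsv[...,2]>60)
    nl,lab,st,ce=cv2.connectedComponentsWithStats(red.astype(np.uint8))
    for i in range(1,nl):
        if st[i,4]>25: print('red',st[i],ce[i],onz(I,*ce[i],.02))
E
```

```text
scene line [218 201  83  40 154] [0.54674174 0.06048021] -0.14093874 0.22956407292325523
red [292 192   8   8  36] [294.80555556 195.25      ] [0.60004239 0.16014037 0.02      ]
side line [199 197  83  22 119] [0.5457148  0.06121109] -0.1417123 0.2320090630495669
red [201 218   8  11  53] [203.9245283  222.67924528] [0.60535495 0.16112095 0.02      ]
```

View pics/c.png

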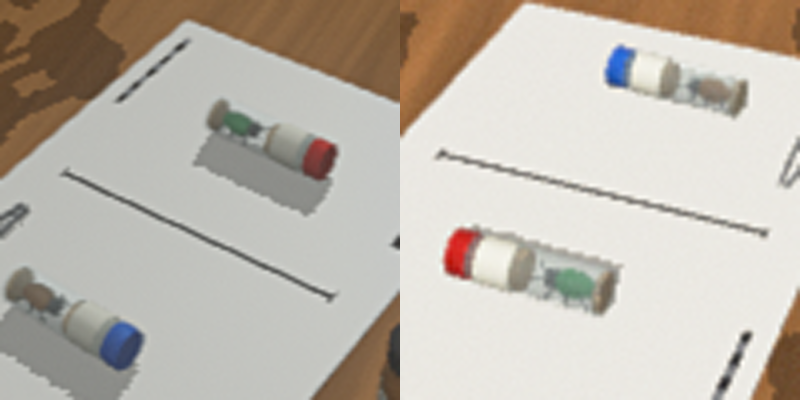

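```bash
python3 - <<'E'
from h import *
for n,e,c in(('scene',(264.8,183.9),(298.5,198.2)),('side',(241.2,233.2),(202,222.8))):
    I=r.camera_info(n);p=onz(I,*e,.017);q=onz(I,*c,.017);d=(q-p)[:2]
    print(n,p,q,np.linalg.norm(d),np.arctan2(d[1],d[0]),(p+q)/2)
I=r.camera_info('wrist');print(I,R.from_quat(I['attitude']).as_matrix().round(2))
E
```

```text
scene [0.51391651 0.17114335 0.017     ] [0.61112125 0.15718365 0.017     ] 0.09820201228887562 -0.1426360830889959 [0.56251888 0.1641635  0.017     ]
side [0.51058651 0.17380773 0.017     ] [0.61104401 0.15923419 0.017     ] 0.10150909852876572 -0.14406666274110938 [0.56081526 0.16652096 0.017     ]
{'fx': 297.3186396354542, 'fy': 297.3186396354542, 'cx': 255.51301258976002, 'cy': 194.55309747245911, 'origin': array([0.20831988, 0.59332728, 0.38552387]), 'attitude': array([-0.11462295, -0.07066773,  0.5241637 ,  0.84090431])} [[ 0.44 -0.87 -0.24]
 [ 0.9   0.42  0.12]
 [-0.   -0.27  0.96]]
```

Call:
arm_command --moves '[0,0,0,-6,0,0,0,-6,0,0,0,-6,-2.4,-2.4,0,0,-2.4,-2.4,0,0,-2.4,-2.4,0,0,-2.4,-2.4,0,0,-2.4,-2.4,0,0,-2.4,-2.4,0,0,-2.4,-2.4,0,0,-2.4,-2.4,0,0,-2.4,-2.4,0,0]' --fingers 0 --squeeze 20

```text
time: 1.1
ee_pos: [0.4591, 0.3153, 0.2223]
eef_rot: [0.071, 0.997, -0.0, -0.0]
ft_force: [-0.2, 0.4, 0.1]
width: 0.0152
grip_force: 0.0
```

Call:
arm_command --moves '[-2.4,-2.4,0,0,-2.4,-2.4,0,0,-2.4,-2.4,0,0,-2.4,-2.4,0,0,-2.3,-2.4,0,0,0,0,2.5,0,0,0,2.5,0,0,0,2.5,0,0,0,2.5,0,0,0,0,0]'

```text
time: 1.93
ee_pos: [0.5563, 0.1802, 0.1173]
eef_rot: [0.071, 0.997, -0.002, -0.004]
ft_force: [-0.3, -0.6, -0.5]
width: 0.0005
grip_force: 0.0
```

```bash
cat >> h.py <<'E'
C=np.array([.5462,.0608]);ex=np.array([.990,-.141]);ey=np.array([.141,.990])
def L(p): d=np.array(p[:2])-C; return np.array([d@ex,d@ey])*1000
def tcp():
    s=r.read_state();M=R.from_quat(s['eef_rot']).as_matrix()
    print('t',round(s['time'],2),'tcp line xy mm',L(s['ee_pos']).round(1),'z',round(s['ee_pos'][2]*1000,1),'yaw off deg',np.degrees(np.arctan2(M[1,1],M[0,1])-1.4293).round(2),'F',np.array(s['ft_force']).round(1))
E
python3 - <<'E'
from h import *
tcp();w=snap('wrist','w1.png');print(r.read_state()['width'])
E
```

```text
t 1.93 tcp line xy mm [ -6.8 119.6] z 117.3 yaw off deg -0.0 F [-0.3 -0.6 -0.5]
0.00043890208885773575
```

View pics/w1.png

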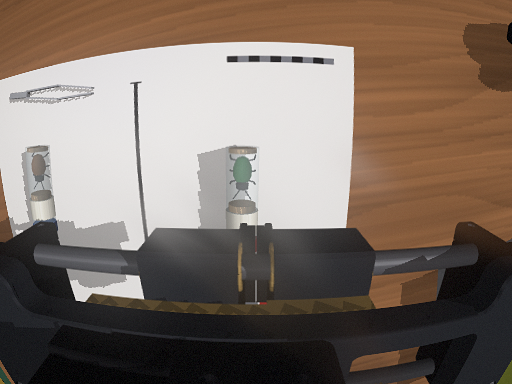

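The wrist view shows the red tube's brown end at (243,150), line at about x=137–145, with the tip hidden behind the gripper parts; the tube lies parallel to the line as measured.

Call:
arm_command --moves '[-0.7,-0.5,2.5,0,0,0,2.5,0,0,0,2.5,0,0,0,0.5,0,0,0,0.2,0,0,0,0.2,0,0,0,0,0]'

```text
time: 2.57
ee_pos: [0.5666, 0.1758, 0.0403]
eef_rot: [0.071, 0.997, 0.001, 0.001]
ft_force: [-0.5, 0.1, 0.0]
width: 0.0006
grip_force: 0.0
```

```bash
python3 -c "
from h import *
tcp()"
```

```text
t 2.57 tcp line xy mm [  4.  116.8] z 40.3 yaw off deg -0.0 F [-0.5  0.1  0. ]
```

Call:
arm_command --moves '[0,0,0,0,0,0,0,0]'

```text
time: 2.73
ee_pos: [0.5663, 0.1757, 0.0399]
eef_rot: [0.071, 0.997, 0.001, 0.001]
ft_force: [0.1, 0.6, 0.0]
width: 0.0007
grip_force: 0.0
```

```bash
python3 -c "
from h import *
tcp()"
```

```text
t 2.73 tcp line xy mm [  3.7 116.6] z 39.9 yaw off deg -0.01 F [0.1 0.6 0. ]
```

Call:
arm_command --moves '[0.3,-0.1,0.6,0,0,0,0.1,0,0,0,0.1,0,0,0,0,0]'

```text
time: 3.07
ee_pos: [0.5627, 0.1757, 0.0314]
eef_rot: [0.071, 0.998, 0.001, 0.0]
ft_force: [-1.4, 1.0, 8.6]
width: 0.0003
grip_force: 4.0
```

Call:
arm_command --moves '[0,0,0.1,0,0,0,0,0]'

```text
time: 3.23
ee_pos: [0.5629, 0.1765, 0.0311]
eef_rot: [0.07, 0.998, 0.001, 0.001]
ft_force: [-3.3, 2.6, 12.2]
width: 0.0005
grip_force: 6.6
```

```bash
python3 -c "
from h import *
tcp()"
```

```text
t 3.23 tcp line xy mm [  0.2 116.9] z 31.1 yaw off deg 0.04 F [-3.3  2.6 12.2]
```

Call:
arm_command --moves '[0,-0.3,0,0,0,-0.3,0,0,0,-0.3,0,0,0,-0.3,0,0,0,-0.3,0,0,0,-0.3,0,0]'

```text
time: 3.73
ee_pos: [0.56, 0.159, 0.0321]
eef_rot: [0.07, 0.998, 0.002, 0.0]
ft_force: [-11.2, 2.6, 24.7]
width: 0.0003
grip_force: 12.8
```

```bash
python3 - <<'E'
from h import *
tcp();b=snap('side','s2.png');a=snap('scene','a2.png')
cv2.imwrite('pics/d.png',np.hstack([cv2.resize(a[150:270,200:320],(400,400),interpolation=2),cv2.resize(b[160:260,190:290],(400,400),interpolation=2)])[:,:,::-1])
E
```

```text
t 3.73 tcp line xy mm [-0.2 99.2] z 32.1 yaw off deg 0.07 F [-11.2   2.6  24.7]
```

View pics/d.png

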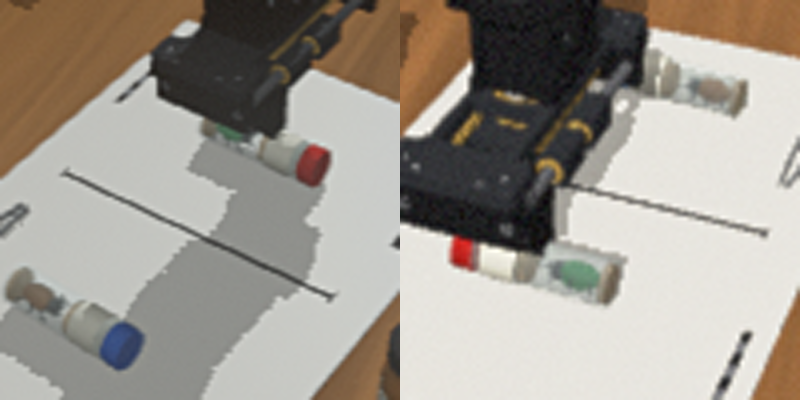

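Both crops show the tube having rolled ~9 mm and still parallel (cap at (315,165) left, (462,252) right). Continue with a lighter press.

Call:
arm_command --moves '[0,-0.3,-0.1,0,0,-0.3,-0.1,0,0,-0.3,0,0,0,-0.3,0,0,0,-0.3,0,0]'

```text
time: 4.25
ee_pos: [0.5575, 0.1424, 0.032]
eef_rot: [0.071, 0.998, 0.0, -0.0]
ft_force: [-2.8, 0.3, 6.9]
width: 0.0003
grip_force: 3.1
```

```bash
python3 -c "
from h import *
tcp()"
```

```text
t 4.25 tcp line xy mm [-0.4 82.4] z 32.0 yaw off deg 0.01 F [-2.8  0.3  6.9]
```

Call:
arm_command --moves '[0,-0.3,0,0,0,-0.3,0,0,0,0,0,0,0,0,-1,0,0,0,-1.5,0,0,2,0,0,0,1,0,0,0,0,0,0]'

```text
time: 4.92
ee_pos: [0.5609, 0.1691, 0.0567]
eef_rot: [0.069, 0.998, 0.001, 0.0]
ft_force: [-0.8, 0.3, 0.5]
width: 0.0005
grip_force: 0.0
```

```bash
cat >> h.py <<'E'
def cap(tag):
    for n in('scene','side'):
        im=snap(n,tag+n+'.png');I=r.camera_info(n);hsv=cv2.cvtColor(im,cv2.COLOR_RGB2HSV)
        red=((hsv[...,0]<8)|(hsv[...,0]>172))&(hsv[...,1]>130)&(hsv[...,2]>40)
        k=np.zeros_like(red);k[160:280,180:330]=red[160:280,180:330]
        nl,lab,st,ce=cv2.connectedComponentsWithStats(k.astype(np.uint8))
        for i in range(1,nl):
            if st[i,4]>12: print(n,'cap',st[i],L(onz(I,*ce[i],.02)).round(1))
E
python3 - <<'E'
from h import *
tcp();print('initial',L((.60004,.16014)),L((.60535,.16112)));cap('p1')
E
```

```text
t 4.92 tcp line xy mm [ -0.7 109.3] z 56.7 yaw off deg 0.2 F [-0.8  0.3  0.5]
initial [ 39.29466 105.93804] [ 44.41338 107.65695]
scene cap [287 196   8   9  43] [38.9 84.1]
side cap [205 213   7  11  48] [44.  88.6]
```

Call:
arm_command --moves '[0,-1.3,1.2,0,0,0,1.1,0,0,0,0.3,0,0,0,0,0,0,-0.5,0,0,0,-0.5,0,0,0,-0.5,0,0,0,-0.5,0,0,0,-0.5,0,0,0,-0.5,0,0,0,-0.5,0,0,0,-0.3,0,0]'

```text
time: 6.02
ee_pos: [0.5538, 0.1143, 0.0307]
eef_rot: [0.071, 0.997, -0.0, -0.0]
ft_force: [-1.7, -0.7, 5.7]
width: 0.0003
grip_force: 2.8
```

Call:
arm_command --moves '[0,-0.2,0,0,0,0,0,0]'

```text
time: 6.18
ee_pos: [0.5535, 0.1122, 0.0302]
eef_rot: [0.072, 0.997, -0.0, -0.0]
ft_force: [-1.9, -1.5, 5.3]
width: 0.0004
grip_force: 3.0
```

Call:
arm_command --moves '[0,0,-1,0,0,0,-1.5,0,0,2,0,0,0,1,0,0,0,0,0,0]'

```text
time: 6.6
ee_pos: [0.5576, 0.1465, 0.0555]
eef_rot: [0.069, 0.998, 0.001, -0.0]
ft_force: [-0.1, 1.0, -0.6]
width: 0.0002
grip_force: 0.0
```

```bash
python3 - <<'E'
from h import *
tcp();cap('p2')
E
```

```text
t 6.6 tcp line xy mm [-0.8 86.4] z 55.5 yaw off deg 0.21 F [-0.1  1.  -0.6]
scene cap [283 201   8   8  40] [38.6 65.8]
side cap [209 208   8  12  56] [43.4 67. ]
```

Call:
arm_command --moves '[0,-1.1,1.2,0,0,0,1.0,0,0,0,0.3,0,0,0,0,0,0,-0.5,0,0,0,-0.5,0,0,0,-0.5,0,0,0,-0.5,0,0,0,-0.5,0,0,0,-0.5,0,0,0,-0.5,0,0,0,-0.3,0,0]'

```text
time: 7.7
ee_pos: [0.5506, 0.0934, 0.0302]
eef_rot: [0.071, 0.997, -0.0, -0.0]
ft_force: [-0.6, -0.4, -0.1]
width: 0.0004
grip_force: 0.2
```

Call:
arm_command --moves '[0,0,0,0]'

```text
time: 7.78
ee_pos: [0.5506, 0.0933, 0.03]
eef_rot: [0.072, 0.997, -0.0, -0.0]
ft_force: [0.3, -0.5, 2.8]
width: 0.0003
grip_force: 1.4
```

Call:
arm_command --moves '[0,0,-1,0,0,0,-1.5,0,0,2,0,0,0,1,0,0,0,0,0,0]'

```text
time: 8.2
ee_pos: [0.5551, 0.1278, 0.0557]
eef_rot: [0.069, 0.998, 0.001, -0.0]
ft_force: [-0.2, 0.1, -0.4]
width: 0.0007
grip_force: 0.0
```

```bash
python3 - <<'E'
from h import *
tcp();cap('p3')
E
```

```text
t 8.2 tcp line xy mm [-0.6 67.5] z 55.7 yaw off deg 0.22 F [-0.2  0.1 -0.4]
scene cap [278 205   9   8  43] [37.9 47.1]
side cap [212 204   8  11  52] [43.4 48. ]
```

Call:
arm_command --moves '[0,-1.1,1.2,0,0,0,1.0,0,0,0,0.3,0,0,0,0,0,0,-0.5,0,0,0,-0.5,0,0,0,-0.5,0,0,0,-0.5,0,0,0,-0.5,0,0,0,-0.5,0,0,0,-0.5,0,0,0,-0.3,0,0]'

```text
time: 9.3
ee_pos: [0.5479, 0.0747, 0.0301]
eef_rot: [0.071, 0.997, -0.0, -0.0]
ft_force: [-0.6, -0.3, -0.2]
width: 0.0003
grip_force: 0.0
```

Call:
arm_command --moves '[0,0,0,0]'

```text
time: 9.38
ee_pos: [0.5479, 0.0746, 0.0299]
eef_rot: [0.072, 0.997, -0.0, -0.0]
ft_force: [0.8, -1.6, -0.2]
width: 0.0004
grip_force: 0.1
```

Call:
arm_command --moves '[0,0,-1,0,0,0,-1.5,0,0,2,0,0,0,1,0,0,0,1,0,0,0,0,0,0]'

```text
time: 9.88
ee_pos: [0.5537, 0.1184, 0.0553]
eef_rot: [0.069, 0.998, 0.0, -0.0]
ft_force: [-0.1, 0.4, -0.8]
width: 0.0002
grip_force: 0.0
```

```bash
python3 - <<'E'
from h import *
tcp();cap('p4')
a=cv2.imread('pics/p4scene.png');b=cv2.imread('pics/p4side.png')
cv2.imwrite('pics/e.png',np.hstack([cv2.resize(a[160:260,210:310],(400,400),interpolation=2),cv2.resize(b[160:260,190:290],(400,400),interpolation=2)]))
E
```

```text
t 9.88 tcp line xy mm [-0.7 58. ] z 55.3 yaw off deg 0.2 F [-0.1  0.4 -0.8]
scene cap [274 209   8   9  41] [37.4 29.2]
side cap [216 200   7  11  49] [42.9 30.3]
```

View pics/e.png

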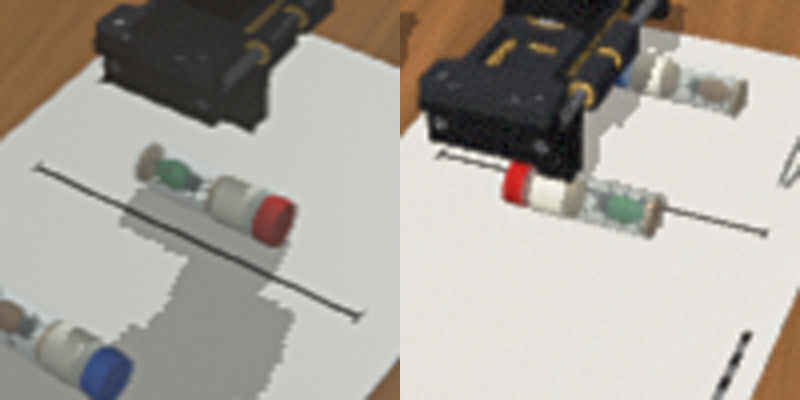

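The tube is parallel to the line, ~28 mm from it (scene crop: ends (150,162) and (284,226); side crop: (653,216) and (508,184)).

```bash
python3 - <<'E'
from h import *
for n,e,c in(('scene',(210+150/4,160+162/4),(210+284/4,160+225/4)),('side',(190+253/4,160+216/4),(190+108/4,160+184/4))):
    I=r.camera_info(n);p=L(onz(I,*e,.017));q=L(onz(I,*c,.017));print(n,p,q,(p+q)/2,np.degrees(np.arctan2(*(q-p)[::-1])))
E
```

```text
scene [-46.83963768  28.3100101 ] [49.88487901 26.45404832] [ 1.52262067 27.38202921] -1.0992634848526432
side [-52.06733475  29.40184352] [45.71295559 32.74948196] [-3.17718958 31.07566274] 1.9608314291359734
```

Call:
arm_command --moves '[0,-2.0,1.2,0,0,0,1.0,0,0,0,0.3,0,0,0,0,0,0,-0.5,0,0,0,-0.5,0,0,0,-0.5,0,0,0,-0.5,0,0,0,-0.5,0,0,0,-0.5,0,0,0,-0.4,0,0]'

```text
time: 10.9
ee_pos: [0.5462, 0.0609, 0.0307]
eef_rot: [0.071, 0.997, -0.0, -0.0]
ft_force: [-0.0, -0.9, 1.2]
width: 0.0005
grip_force: 0.4
```

Call:
arm_command --moves '[0,0,0,0]'

```text
time: 10.98
ee_pos: [0.5461, 0.0602, 0.0304]
eef_rot: [0.072, 0.997, -0.0, -0.0]
ft_force: [-0.4, -1.4, 5.2]
width: 0.0005
grip_force: 2.6
```

Call:
arm_command --moves '[0,0,-1,0,0,0,-1.5,0,0,2,0,0,0,2,0,0,0,1,0,0,0,1,0,0,0,0,0,0]'

```text
time: 11.57
ee_pos: [0.5547, 0.1236, 0.0555]
eef_rot: [0.069, 0.998, 0.0, -0.0]
ft_force: [0.5, 0.9, 0.3]
width: 0.0004
grip_force: 0.0
```

```bash
python3 - <<'E'
from h import *
tcp();cap('p5')
a=cv2.imread('pics/p5scene.png');b=cv2.imread('pics/p5side.png')
cv2.imwrite('pics/f.png',np.hstack([cv2.resize(a[160:260,210:310],(400,400),interpolation=2),cv2.resize(b[160:260,190:290],(400,400),interpolation=2)]))
E
```

```text
t 11.57 tcp line xy mm [-0.4 63.3] z 55.5 yaw off deg 0.14 F [0.5 0.9 0.3]
scene cap [270 213   7   8  35] [36.7 12.2]
side cap [218 201   6   7  25] [39.7 24.7]
```

View pics/f.png

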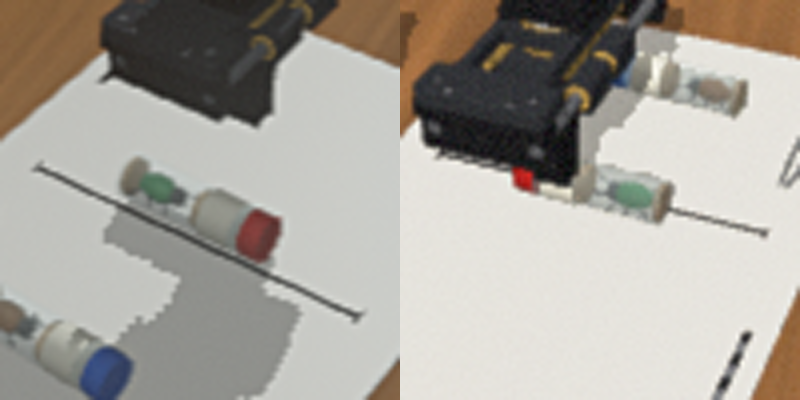

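Scene crop: cap at (258,235), line just ahead of it; tube about 12 mm short and parallel. One more stroke, then check from above with the wrist camera.

Call:
arm_command --moves '[0,-2.1,0,0,0,-2.1,0,0,0,0,1.2,0,0,0,1.0,0,0,0,0.3,0,0,0,0,0,0,-0.4,0,0,0,-0.4,0,0,0,-0.4,0,0,0,-0.4,0,0,0,-0.4,0,0,0,-0.2,0,0]'

```text
time: 12.67
ee_pos: [0.5462, 0.0584, 0.0317]
eef_rot: [0.071, 0.997, 0.001, 0.0]
ft_force: [-5.8, 1.3, 17.7]
width: 0.0003
grip_force: 8.7
```

Call:
arm_command --moves '[0,0,0,0]'

```text
time: 12.75
ee_pos: [0.5461, 0.058, 0.0316]
eef_rot: [0.071, 0.997, 0.0, 0.0]
ft_force: [-5.9, -0.6, 19.5]
width: 0.0007
grip_force: 9.6
```

Call:
arm_command --moves '[0,0,-1,0,0,0,-3,0,0,0,-3,0,0,0,-3,0,0,0,0,0,0,0,0,0]'

```text
time: 13.25
ee_pos: [0.5468, 0.0585, 0.132]
eef_rot: [0.071, 0.998, 0.001, 0.001]
ft_force: [-0.2, 0.8, -1.3]
width: 0.0005
grip_force: 0.0
```

```bash
python3 - <<'E'
from h import *
tcp();print(r.camera_info('wrist'));w=snap('wrist','w2.png');cap('p6')
cv2.imwrite('pics/g.png',cv2.resize(w[20:260,140:380][:,:,::-1],(600,600),interpolation=2))
E
```

```text
t 13.25 tcp line xy mm [ 0.9 -2.2] z 132.0 yaw off deg 0.02 F [-0.2  0.8 -1.3]
{'fx': 297.3186396354542, 'fy': 297.3186396354542, 'cx': 255.51301258976002, 'cy': 194.55309747245911, 'origin': array([0.47280939, 0.0686893 , 0.29541806]), 'attitude': array([-0.1022114 , -0.08969627,  0.6491259 ,  0.748427  ])}
scene cap [268 215   8   7  30] [35.7  6.7]
side cap [220 195   7  11  46] [41.7  6.1]
```

View pics/g.png

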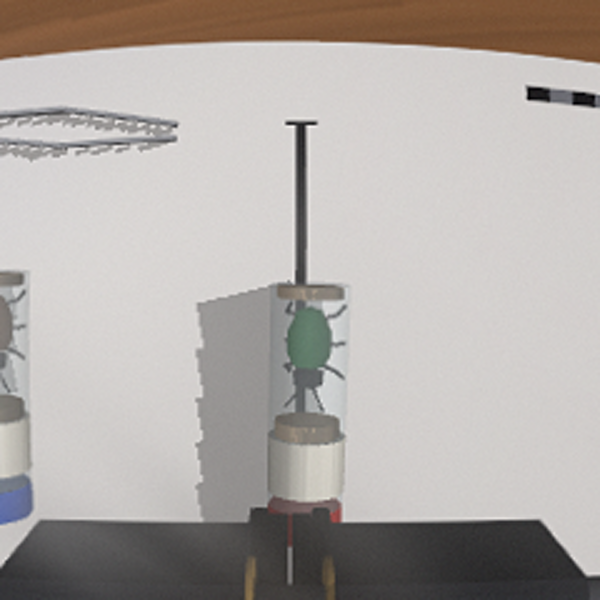

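Wrist view (crop ×2.5): line at x≈301, tube edges 272–350 at the brown end and 267–345 at the label, so the tube is a few mm to the right (still short of the line).

```bash
cat >> h.py <<'E'
def wl(info,u,v,z):
    x,y=u-info['cx'],v-info['cy'];rr=np.hypot(x,y);th=rr/info['fx']
    d=R.from_quat(info['attitude']).as_matrix()@np.array([np.sin(th)*x/rr,-np.sin(th)*y/rr,-np.cos(th)])
    o=np.array(info['origin']);return L(o+d*(z-o[2])/d[2])
def meas(info,w,rows):
    # along each row: tube silhouette from gradient peaks, near z=.017
    for v in rows:
        g=np.abs(cv2.Sobel(cv2.GaussianBlur(cv2.cvtColor(w,cv2.COLOR_RGB2GRAY),(3,3),0).astype(np.float32),cv2.CV_32F,1,0))[v-1:v+2].mean(0)
        print(v,[(u,int(g[u]),wl(info,u,v,.002)[1].round(1),wl(info,u,v,.017)[1].round(1)) for u in range(238,290) if g[u]>25 and g[u]==g[u-2:u+3].max()])
E
python3 - <<'E'
from h import *
I=r.camera_info('wrist');w=cv2.imread('pics/w2.png')[:,:,::-1].copy()
for z,pts in((.002,[(301.5,150),(301,200),(301,265)]),(.017,[(272,300),(350,300),(270,380),(349,380),(267,465),(345,465)])):
    for u,v in pts: print(z,wl(I,140+u/2.5,20+v/2.5,z).round(1))
meas(I,w,[95,110,118,150,170,200,208])
E
```

```text
0.002 [-109.     1.9]
0.002 [-89.3   1.7]
0.002 [-63.8   1.7]
0.017 [-51.3  -9.2]
0.017 [-51.4  19.7]
0.017 [-21.  -10.1]
0.017 [-21.   19.8]
0.017 [ 12.7 -11.5]
0.017 [12.7 18.9]
95 [(258, 460, np.float64(-0.6), np.float64(-0.7)), (262, 457, np.float64(3.2), np.float64(2.9))]
110 [(258, 427, np.float64(-0.6), np.float64(-0.7)), (262, 426, np.float64(3.2), np.float64(2.9))]
118 [(258, 429, np.float64(-0.6), np.float64(-0.7)), (262, 420, np.float64(3.2), np.float64(2.9))]
150 [(247, 39, np.float64(-11.4), np.float64(-11.0)), (255, 124, np.float64(-3.5), np.float64(-3.5)), (271, 281, np.float64(12.2), np.float64(11.4)), (280, 37, np.float64(21.1), np.float64(19.8))]
170 [(247, 34, np.float64(-11.5), np.float64(-11.1)), (257, 172, np.float64(-1.6), np.float64(-1.6)), (269, 325, np.float64(10.4), np.float64(9.7)), (274, 126, np.float64(15.4), np.float64(14.4)), (277, 139, np.float64(18.4), np.float64(17.3))]
200 [(246, 89, np.float64(-12.8), np.float64(-12.3)), (256, 67, np.float64(-2.6), np.float64(-2.6)), (262, 51, np.float64(3.6), np.float64(3.2)), (278, 94, np.float64(19.9), np.float64(18.8))]
208 [(246, 88, np.float64(-12.8), np.float64(-12.3)), (255, 67, np.float64(-3.6), np.float64(-3.5)), (262, 56, np.float64(3.6), np.float64(3.3)), (278, 83, np.float64(20.1), np.float64(18.9))]
```

Call:
arm_command --moves '[2,0.1,0,0,2,0,0,0,2,0,0,0,1,0,0,0,0,0,0,0,0,0,0,0,0,0,0,0]'

```text
time: 13.98
ee_pos: [0.4774, 0.0687, 0.1304]
eef_rot: [0.071, 0.997, -0.0, 0.0]
ft_force: [0.3, -0.0, 0.4]
width: 0.0008
grip_force: 0.0
```

```bash
python3 - <<'E'
from h import *
tcp();I=r.camera_info('wrist');w=snap('wrist','w3.png')
print([ (round(wl(I,256,v,.017)[0]),v) for v in range(60,260,20)])
cv2.imwrite('pics/h.png',cv2.resize(w[40:240,190:330][:,:,::-1],(560,800)[:2] if 0 else (420,600),interpolation=2))
E
```

```text
t 13.98 tcp line xy mm [-69.3  -1.9] z 130.4 yaw off deg -0.02 F [ 0.3 -0.   0.4]
[(-195, 60), (-175, 80), (-157, 100), (-138, 120), (-119, 140), (-100, 160), (-81, 180), (-61, 200), (-40, 220), (-19, 240)]
```

View pics/h.png

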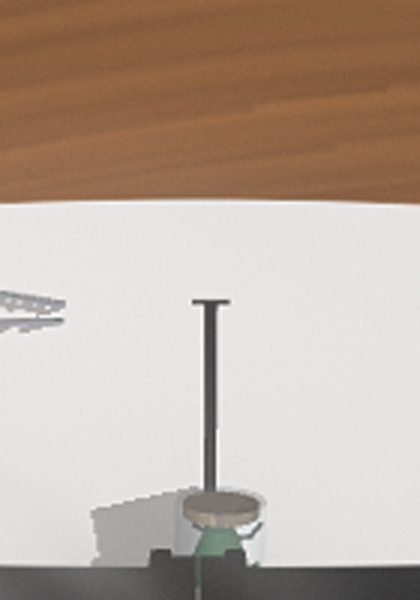

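This view shows only the tube's brown end (210,510) — wrong direction; I move the other way.

Call:
arm_command --moves '[-2,0.2,0,0,-2,0,0,0,-2,0,0,0,-2,0,0,0,-2,0,0,0,-2,0,0,0,-2,0,0,0,0,0,0,0,0,0,0,0,0,0,0,0]'

```text
time: 14.87
ee_pos: [0.6152, 0.051, 0.13]
eef_rot: [0.071, 0.997, -0.0, -0.0]
ft_force: [-0.1, -0.1, 0.1]
width: 0.0004
grip_force: 0.0
```

```bash
cat >> h.py <<'E'
def rowscan(I,w,xs):
    # for given line-frame x: tube edges (outermost strong gradients within +-24 mm of centre), z=.017
    g=cv2.GaussianBlur(w.astype(np.float32),(0,0),1);G=np.abs(cv2.Sobel(g,cv2.CV_32F,1,0)).max(2)
    for X in xs:
        v=min(range(30,300),key=lambda v:abs(wl(I,256,v,.017)[0]-X))
        G1=G[v-1:v+2].mean(0)
        print(X,v,[(u,int(G1[u]),float(wl(I,u,v,.002)[1].round(1)),float(wl(I,u,v,.017)[1].round(1))) for u in range(225,300) if G1[u]>18 and G1[u]==G1[u-2:u+3].max()])
E
python3 - <<'E'
from h import *
tcp();I=r.camera_info('wrist');w=snap('wrist','w4.png')
rowscan(I,w,[-95,-75,-60,-45,-15,12,20,38,45])
E
```

```text
t 14.87 tcp line xy mm [69.7  0. ] z 130.0 yaw off deg -0.02 F [-0.1 -0.1  0.1]
-95 30 [(256, 488, 0.5, 0.4), (260, 484, 4.3, 4.1)]
-75 40 [(256, 479, 0.4, 0.4), (260, 483, 4.3, 4.1)]
-60 55 [(256, 454, 0.4, 0.4), (260, 438, 4.3, 4.1)]
-45 71 [(225, 29, -29.6, -28.0), (245, 43, -10.2, -9.7), (252, 89, -3.4, -3.3), (256, 110, 0.4, 0.4), (267, 191, 11.0, 10.5), (272, 71, 15.8, 15.0), (276, 92, 19.7, 18.7)]
-15 103 [(244, 30, -11.2, -10.6), (256, 156, 0.4, 0.4), (260, 122, 4.3, 4.0), (265, 194, 9.1, 8.6), (274, 21, 17.8, 16.9), (277, 39, 20.7, 19.7)]
12 132 [(244, 83, -11.3, -10.8), (247, 33, -8.4, -8.0), (253, 70, -2.6, -2.4), (260, 51, 4.3, 4.1), (273, 49, 17.0, 16.1), (277, 82, 20.9, 19.8)]
20 141 [(243, 90, -12.4, -11.7), (253, 71, -2.6, -2.4), (260, 49, 4.3, 4.1), (273, 53, 17.0, 16.2), (276, 88, 20.0, 19.0)]
38 160 [(244, 231, -11.5, -10.9), (255, 37, -0.6, -0.6), (275, 389, 19.2, 18.2)]
45 167 [(244, 132, -11.6, -11.0), (259, 36, 3.3, 3.2), (275, 270, 19.3, 18.3)]
```

Line reads 2.35 mm in this view, the tube's axis 4.5 mm (brown end) to 3.65 mm (cap end): about 1.8 mm to go, with a trace more at the brown end. I give a short stroke slightly towards the brown end.

Call:
arm_command --moves '[2.2,0.2,0,0,2.2,0,0,0,2.2,0,0,0,2.1,0,0,0,0,0,2.5,0,0,0,2.5,0,0,0,2.5,0,0,0,1.5,0,0,0,0,0,0,0,0,0]'

```text
time: 15.75
ee_pos: [0.529, 0.0654, 0.0406]
eef_rot: [0.071, 0.998, -0.0, -0.0]
ft_force: [0.1, -0.4, -0.3]
width: 0.0003
grip_force: 0.0
```

```bash
python3 -c "
from h import *
tcp()"
```

```text
t 15.75 tcp line xy mm [-17.7   2.1] z 40.6 yaw off deg 0.01 F [ 0.1 -0.4 -0.3]
```

Call:
arm_command --moves '[0,0,0.6,0,0,0,0.3,0,0,0,0,0]'

```text
time: 16.0
ee_pos: [0.5304, 0.0656, 0.0325]
eef_rot: [0.071, 0.997, 0.0, 0.001]
ft_force: [0.5, -0.2, 1.3]
width: 0.0004
grip_force: 0.5
```

Call:
arm_command --moves '[0,-0.1,0,0,0,-0.1,0,0,0,-0.1,0,0,0,-0.1,0,0,0,0,0,0,0,0,0,0]'

```text
time: 16.5
ee_pos: [0.5297, 0.0612, 0.0323]
eef_rot: [0.071, 0.997, 0.0, 0.001]
ft_force: [-1.5, -0.1, 5.8]
width: 0.0008
grip_force: 3.1
```

```bash
python3 -c "
from h import *
tcp()"
```

```text
t 16.5 tcp line xy mm [-16.4  -1.9] z 32.3 yaw off deg -0.02 F [-1.5 -0.1  5.8]
```

Lift and measure from the same wrist viewpoint.

Call:
arm_command --moves '[0,0,-1,0,0,0,-3,0,0,0,-3,0,0,0,-2.8,0,-2.2,0.2,0,0,-2.2,0,0,0,-2.2,0,0,0,-2.0,0,0,0,0,0,0,0,0,0,0,0]'

```text
time: 17.33
ee_pos: [0.6146, 0.0507, 0.1295]
eef_rot: [0.071, 0.997, -0.0, -0.0]
ft_force: [0.1, 0.0, 0.5]
width: 0.0006
grip_force: 0.0
```

Call:
arm_command --moves '[0,0,0,0,0,0,0,0]'

```text
time: 17.5
ee_pos: [0.6137, 0.0514, 0.1297]
eef_rot: [0.071, 0.998, 0.0, -0.0]
ft_force: [-0.8, -0.1, 0.1]
width: 0.0003
grip_force: 0.0
```

```bash
python3 - <<'E'
from h import *
tcp();I=r.camera_info('wrist');w=snap('wrist','w5.png')
rowscan(I,w,[-75,-60,-45,-30,-15,12,20,30,38,45])
E
```

```text
t 17.5 tcp line xy mm [68.2  0.2] z 129.7 yaw off deg 0.01 F [-0.8 -0.1  0.1]
-75 42 [(255, 482, -0.3, -0.2), (260, 419, 4.6, 4.3)]
-60 57 [(255, 433, -0.3, -0.2), (260, 393, 4.6, 4.3)]
-45 73 [(242, 44, -12.8, -12.1), (251, 110, -4.1, -3.9), (255, 29, -0.3, -0.2), (264, 143, 8.4, 8.0), (271, 58, 15.2, 14.4), (275, 56, 19.0, 18.0)]
-30 89 [(242, 36, -12.8, -12.1), (249, 154, -6.0, -5.7), (267, 261, 11.3, 10.7), (275, 47, 19.0, 18.1)]
-15 105 [(241, 31, -13.8, -13.1), (249, 24, -6.1, -5.8), (255, 120, -0.3, -0.3), (262, 224, 6.5, 6.2), (271, 20, 15.2, 14.4), (275, 35, 19.1, 18.1)]
12 134 [(241, 82, -14.0, -13.2), (248, 71, -7.1, -6.7), (254, 57, -1.3, -1.2), (261, 21, 5.6, 5.3), (270, 50, 14.4, 13.6), (274, 90, 18.3, 17.3)]
20 142 [(241, 80, -14.0, -13.3), (248, 72, -7.1, -6.8), (254, 60, -1.3, -1.2), (261, 22, 5.6, 5.3), (270, 51, 14.4, 13.7), (274, 88, 18.3, 17.4)]
30 153 [(241, 108, -14.1, -13.4), (251, 20, -4.2, -4.0), (256, 36, 0.7, 0.7), (260, 88, 4.6, 4.4), (272, 117, 16.5, 15.6)]
38 161 [(241, 228, -14.2, -13.4), (250, 45, -5.3, -5.0), (273, 375, 17.5, 16.6)]
45 169 [(241, 115, -14.3, -13.5), (249, 39, -6.3, -6.0), (255, 39, -0.3, -0.3), (259, 42, 3.7, 3.5), (272, 254, 16.6, 15.8)]
```

```bash
python3 - <<'E'
from h import *
a=snap('scene','fs.png');w=cv2.imread('pics/w5.png')[:,:,::-1]
cv2.imwrite('pics/fin.png',np.hstack([cv2.resize(a[140:300,150:380],(460,320)),cv2.resize(w[20:230,150:370],(335,320))])[:,:,::-1])
E
```

```text
(no output)
```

View pics/fin.png

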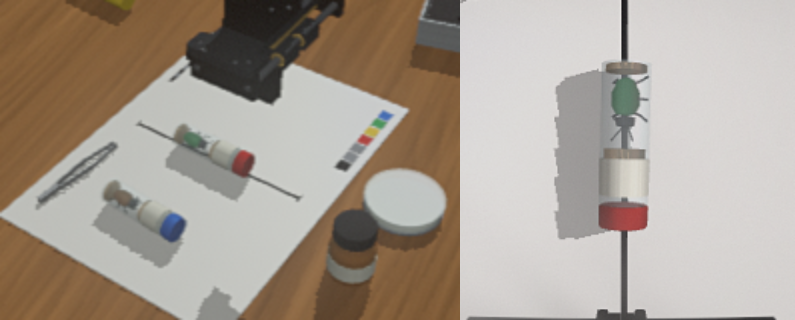

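The tube lies on the line, which runs under its middle at both ends (right-hand view, x≈624). The blue tube, forceps, dish and jar are undisturbed.

```bash
python3 -c "
from bench import r
print(r.close_job())"
```

```text
the job is handed in; nothing more can be done
None
```

The red-capped tube was rolled from the top onto the black centre line: its middle is about 0.1 mm off the line and it lies about 1° from parallel. The blue-capped tube, dish, jar and forceps were left where they were, and the job is handed in (robot clock about 17.5 s of 58 s).

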